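Catch the curing trolley

TASK

Swing the hand lever of the release bar fully over, away from the robot, so that the trolley with the freshly lacquered knob rolls down the rails and through the lamp tunnel. Below the tunnel catch the trolley softly by its sprung front plate by moving along with it, ease it to a stop fully inside the parking bay between the two side fences without bumping it (the plate's springs must give only slightly), without letting it reach the end stop and without touching the wet knob, and keep holding it still there: the program finishes while the fingers still hold the trolley back. Leave everything else where it is.

Things in the scene. Friction and masses are not known exactly. Their poses are not given: they have to be found in the camera images.
- rails (a point): Two aluminium rails on a beam, fixed on a plywood base board (360 x 700 x 14 mm) on the table, sloping down at 4.5 degrees along this frame's y axis. Origin: middle of the rails, on their tops, 65 mm above the table; x across (away from the robot), y down the slope, z square to it. u and w below mean y and z in this frame. The lane ahead of the trolley is 124 mm wide between the fences.
- tunnel (a point): Middle of the grey lamp tunnel over the rails, at u = -85 mm on the rail tops. It is 130 mm long (u = -150 to -20 mm), 310 mm wide, inner height 97 mm, top at w = 127 mm. The trolley passes through it; fingers cannot work in it.
- bay (a point): Centre of the parking bay, on the rail tops at u = 170 mm. The bay is the stretch between two dark wooden side fences 160 mm long (u = 90 to 250 mm), 12 mm thick, at x = +-68 mm, tops at w = 32 mm. The 100 mm long trolley is fully inside when its joint reads 0.39 to 0.45 (middle 0.42).
- end_stop (a point): Top edge, uphill side, of the dark wooden end stop across the rails, at u = 306 mm, w = 50 mm; 20 mm thick, 130 mm wide.
- trolley (a joint): Metres rolled down: 0 at the top (start), 0.50 at the end stop. Guided, cannot leave the rails. Its middle is at u = -0.25 + value, the face of its front plate at u = -0.20 + value - buffer. Nominal: 0.80 kg (+-20 %), drag 1.6 N per m/s, friction 0.1 N, gravity pull 0.6 N: gathers speed in about 0.5 s, comes down at 0.2 to 0.38 m/s, never rests on the slope by itself.
- front_plate (a point): Centre of the downhill face of the trolley's front plate, w = 42 mm. The trolley is a wooden deck on black wheels, 84 mm wide, top at w = 34 mm; the dark front plate is 100 mm wide across the rails, 12 mm thick, from w = 15 to 70 mm, on two springs. Deck and plate together are 100 mm long; this face is 50 mm ahead of the trolley's middle when the springs are free.
- buffer (a joint): How far the sprung front plate is pushed back towards the trolley, in m: 0 free, 0.022 fully in. Spring 220 N/m with little damping (holding the trolley still takes about 0.003; before the release the dog presses it by as much). A bump shows here: a soft catch stays below 0.010; a plate pushed in further than that has been bumped. The reading has noise.
- wet_knob (a point): The freshly lacquered wooden knob on the trolley, 44 mm wide and 46 mm tall (w = 34 to 80 mm); origin at its foot, 62 mm uphill of the front face. Not to be touched.
- release (a joint): Turn in rad of the steel release bar (12 mm thick, along the rails at x = 100 mm, w = 30 mm) about its own axis. Near 0 (starts at 0 to 0.2) a steel dog at its upper end blocks the trolley; 1.3 = fully over. The trolley comes free between 0.7 and 1.0. Friction 0.06 N m; it stays where it is left.
- lever_tip (a point): Centre of the 24 mm black ball on the bar's hand lever, a 10 mm rod whose ball is 85 mm from the bar's axis, at u = 130 mm, beside the bay on the side away from the robot. At joint 0 it leans 0.5 rad over the rails (-x), at 1.3 it leans 0.8 rad away (+x). Push it over from the rail side with closed fingers.
- spare_knob: Bare wooden knob, 44 mm wide, 46 mm tall, standing on the base board on the robot's side, a bystander; origin under its centre.
- sanding_block: Cork block 40 x 70 x 30 mm lying on the base board on the robot's side, a bystander; origin under its centre.

How it is judged (in metres and radians):
On the way, in this order (a step that is already met when the one before it is completed fails the run):
1. the release lever is swung over (value of joint release above 1.1 rad), for 0.1 s.
2. the trolley comes out of the tunnel, rolling freely (value of joint trolley above 0.15 m and velocity of joint trolley above 0.12 m/s and contact force between trolley and anything else below 0.2 N), for 0.1 s.
3. the fingers hold the trolley still inside the bay for two seconds (value of joint trolley between 0.387 and 0.453 m and velocity of joint trolley between -0.02 and 0.02 m/s and contact force between trolley and the fingers above 0.1 N), for 2 s.
At the end, for the whole second after the job is handed in: The lever is over (above 1.0 rad), the trolley stands still (under 0.02 m/s) fully inside the bay (joint 0.387 to 0.453) and the fingers hold it back there (contact over 0.1 N) (all of step 3 and value of joint release above 1 rad); the arm keeps its last pose, push and grip.
It fails at once if the trolley is bumped: its sprung front plate is pushed in by more than 10 mm (value of joint buffer above 0.01 m).
It fails at once if the trolley reaches the end stop (value of joint trolley above 0.485 m).
It fails at once if the wet knob is touched (contact force between trolley_c1 and anything else above 0.1 N).
It fails at once if a bystander is disturbed (distance of any of spare_knob, sanding_block from where it was at the start of the episode above 0.03 m).
It also fails if it takes over 32 s, if anything falls off the work surface, if the arm or the gripper's body presses on something with over 40 N, if the wrist force passes 120 N, or if a joint passes its speed limit or range.

ROBOT

A 6-joint arm with a two-finger parallel gripper is mounted at the origin on the work surface. World frame = base frame: x ahead of the robot, y to its left, z up, the work surface at z = 0. Lengths are in mm, angles in degrees, forces in N, time in s.
With the tool pointing down it reaches from about 375 to 900 mm from the base axis. Payload 3.1 kg.
Tool frame: the origin (TCP) lies at the very end of the fingers, on their centre line; the grasp point (between the pads) lies ctrl.grip_point_offset behind it (ctrl.grip_point_offset is the distance from the TCP to the grasp point, in mm); z points along the fingers, y is the line along which they close (so a half turn about z gives the same grasp; the last joint's range is limited). The gripper opens to 87 mm and grips with 3 to 60 N. Pads are 19 mm wide; open, the fingers measure 117 mm over their backs; the gripper's body (75 mm by 190 mm) begins 51 mm behind the grasp point.
Start: joints at [61.392, 30.224, 82.088, -0, 67.689, -10.227], TCP at [197.037, 593.104, 201.648] pointing down, gripper open.
Joint ranges: [-176.69, 176.69], [-43.24, 126.21], [12.49, 139.97], [-82, 262], [0, 151.66], [-163.58, 163.58]. Speed limits (degrees/s): [159.86, 159.86, 180, 180, 180, 180].

INTERFACE

Orientations are given as a 3x3 rotation matrix whose columns are the frame's x, y, z axes.
In Python, from workcell import ctrl, imaging gives the robot as it stands. The module is installed in compiled form; this text tells all that it offers.
- The arm moves only by the tool carry_out, never from a script. Its argument "moves" is one flat list of numbers, 6 for each row, row after row: the shift along the tool's x, y, z as a fraction of full scale, then the turn, a rotation vector about the tool's x, y, z as a fraction of full scale. A call has 1 to 5 rows; each row is the pose to reach, as a shift and turn from the pose commanded when the call began, along the tool's axes at that moment, turning the shorter way round; what a row does not reach only later rows make up. Full scale, the value 1, is 0.12 m for a shift and pi rad for a turn. A row lasts 1/12 s, in which the tool goes at most 41.7 mm and 7.16 degrees, less where a joint would pass 70% of its speed; a pose out of reach is approached as far as the arm can. A call with a number of a shift or a turn outside -1 to 1 is refused whole. A call with a gripper value outside its range is refused whole. "gripper" is the opening, from 0 (shut) to 1 (fully open), set as the call begins (left out, the last holds). The fingers move at their own pace and stop on an object; "newtons" is the grip in N (left out, the last holds). Time passes only in rows, so rows that repeat a pose let the fingers close. It gives the time, the measured TCP pose, the force, the opening and the grip force at its end, in the units of the state.
- ctrl.state(): the state, without advancing time (a new reading comes with each control period).
- imaging.get_image(name): name is "side" or "top"; returns the picture (400x640x3 uint8, blue, green, red); there is no depth.
- imaging.get_calibration(name): a dict with "fov_y" (degrees; the focal length in pixels is half the picture's height over the tangent of half this angle, whatever the lens; pixels are square), "cx", "cy" (the principal point, pixels), "rvec" (rotation vector, rad) and "tvec" (3), from world to camera coordinates, as OpenCV has them. Camera axes: x right, y down, z forward; pixel columns grow to the right and rows downward; lengths in mm; the calibration is good to about 2 mm. A picture is of the moment at which its call begins. get_calibration takes no time and is no camera call.
- ctrl.close_job(): hands the job in; it is judged then, once.
The state is a dict: "t": time; "joints": joint angles; "joint_velocities": joint speeds; "joint_torque": joint torques, N m; "tool_pos": TCP position; "tcp_rot": TCP orientation; "wrist_force": force on the tool from outside, world axes, zero at the start; "ft_torque": the same for the moment, N m; "gripper_width": finger opening in mm; "gripper_force": force on a finger pad.
Only numpy, scipy, OpenCV 4.12 (cv2) and the standard library are available. Lean on these libraries where they do the work, as an engineer would, in place of code of your own. Each camera call takes 0.05 s, during which the arm holds its last target. There are 200 camera calls.

## Working session

There is one attempt and no reset: what is moved stays moved. The work goes in short steps, Python scripts to look and compute and a tool call to move; the robot and the scene stay as the last step left them, time stands still between calls to the robot, and variables do not carry over. Pictures are saved under pics/ and viewed, at most 10 in all, crops included, and the job is handed in when it is done.

Besides the shell and the picture viewer there is one more tool, called after ">>>" as a command line: name --argument value ..., lists and objects as JSON in quotes. carry_out: Moves the arm, as the interface text tells. Shift numbers are shares of 0.12 m and turn numbers shares of pi rad, none past 1 either way. Its arguments: {"type":"object","properties":{"moves":{"type":"array"},"gripper":{"type":"number"},"newtons":{"type":"number"}},"required":["moves"]}

```bash
mkdir -p pics; ls; python3 - <<'E'
from workcell import ctrl, imaging
import cv2
print(ctrl.state(), ctrl.grip_point_offset)
for n in("side","top"):
    im=imaging.get_image(n); cv2.imwrite(f"pics/{n}0.png",im); print(imaging.get_calibration(n))
E
```

```text
pics
{'t': 0.0, 'joints': array([ 6.13930201e+01,  3.02783697e+01,  8.21539396e+01, -9.66197465e-04,
        6.76892203e+01, -1.02263221e+01]), 'joint_velocities': array([-0.03317338,  0.07724674,  0.03200932,  0.05226014, -0.00472288,
       -0.00797574]), 'joint_torque': array([-2.14448919e-03, -4.40050507e+01, -1.76587039e+01,  6.31278008e-02,
        5.84459945e-02, -1.73718490e-04]), 'tool_pos': array([196.68054308, 592.4526105 , 200.69165281]), 'tcp_rot': array([[-9.48984359e-01,  3.15321555e-01, -1.00187906e-03],
       [ 3.15322940e-01,  9.48982586e-01, -1.86962711e-03],
       [ 3.61232056e-04, -2.09016233e-03, -9.99997750e-01]]), 'wrist_force': array([-0.05418206,  0.50885648,  0.07482904]), 'ft_torque': array([-0.01748866, -0.01873016, -0.00213397]), 'gripper_force': 0.0, 'gripper_width': 87.06347560383615} 18.700000000000003
{'fov_y': 54.548184810768696, 'cx': 316.0643922241007, 'cy': 204.14110444136904, 'rvec': array([ 2.25017601, -0.15791408,  0.04772042]), 'tvec': array([-557.12739864,  153.09450327,  843.15688575])}
{'fov_y': 57.49193546851437, 'cx': 318.6671430189927, 'cy': 203.55469977982528, 'rvec': array([ 2.14764446, -2.14170654,  0.18396993]), 'tvec': array([ 19.54999056, 582.38954982, 824.42779008])}
```

View pics/side0.png

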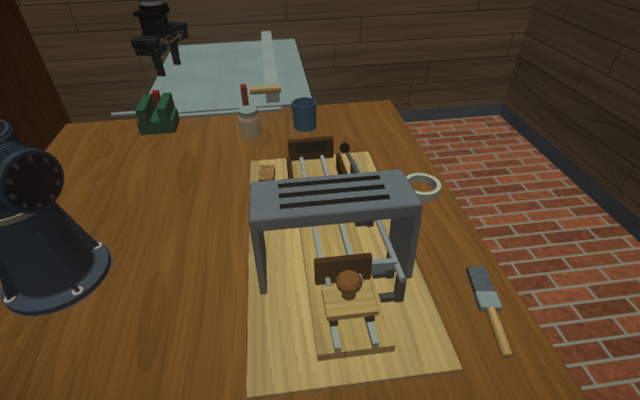

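View pics/top0.png

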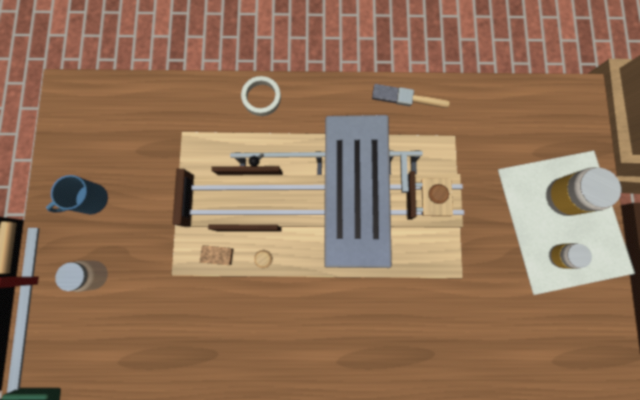

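The side view shows the rails running away from the camera: tunnel at (335,200), trolley at (350,295) and lever ball at (345,147). In the top view, downhill is to the left. There the tunnel is at (357,190), the ball at (254,160), the end stop at (183,197), the fences at (246,170) and (245,228), the sanding block at (216,255) and the spare knob at (263,258). I'll zoom in.

```bash
python3 - <<'E'
import cv2
a=cv2.imread("pics/top0.png")[110:290,165:475]; cv2.imwrite("pics/topz.png",cv2.resize(a,None,fx=2.5,fy=2.5,interpolation=cv2.INTER_CUBIC))
a=cv2.imread("pics/side0.png")[125:325,240:440]; cv2.imwrite("pics/sidez.png",cv2.resize(a,None,fx=3,fy=3,interpolation=cv2.INTER_CUBIC))
E
```

```text
(no output)
```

View pics/topz.png

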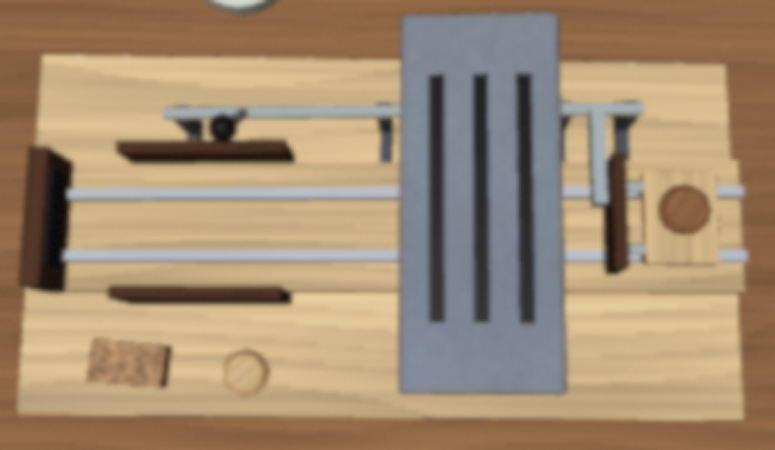

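View pics/sidez.png

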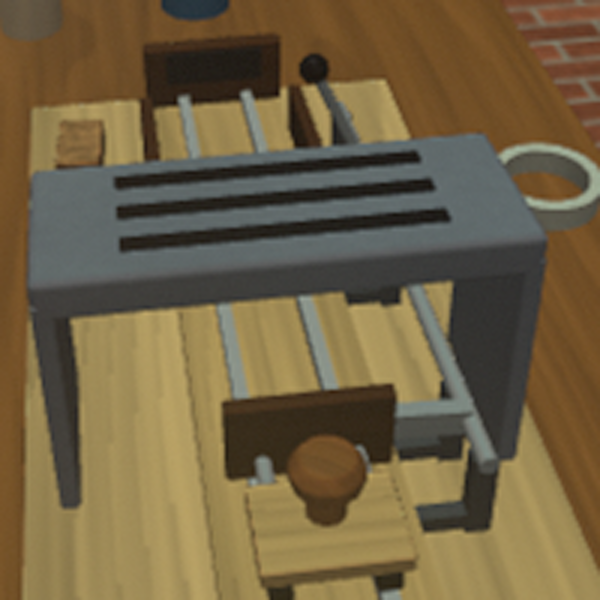

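The zooms give me these pixels:
- **Top zoom:** tunnel roof corners (402,15), (557,13), (566,392) and (400,392), ball (222,127), block (128,363), spare knob (245,371), and board corners (43,55), (726,66), (743,419) and (18,413).
- **Side zoom:** ball (314,68), tunnel roof corners (33,172), (483,136) and (545,240).

```bash
cat > h.py <<'E'
import numpy as np, cv2
from workcell import ctrl, imaging
from scipy.optimize import least_squares
def cam(n):
    c=imaging.get_calibration(n); f=200/np.tan(np.radians(c['fov_y']/2))
    K=np.array([[f,0,c['cx']],[0,f,c['cy']],[0,0,1.]]); return K,c['rvec'],c['tvec']
C={n:cam(n) for n in('side','top')}
def proj(n,P):
    K,r,t=C[n]; return cv2.projectPoints(np.array(P,float).reshape(-1,1,3),r,t,K,None)[0][:,0]
def ray(n,p):
    K,r,t=C[n]; R=cv2.Rodrigues(r)[0]; return -R.T@t, R.T@np.linalg.inv(K)@np.array([*p,1.])
def onplane(n,p,z):
    o,d=ray(n,p); return o+d*(z-o[2])/d[2]
def tri(a,b):
    P=[C[n][0]@np.c_[cv2.Rodrigues(C[n][1])[0],C[n][2]] for n in('side','top')]
    X=cv2.triangulatePoints(*P,np.array(a,float).reshape(2,1),np.array(b,float).reshape(2,1)); return (X[:3]/X[3]).ravel()
tz=lambda x,y:(165+x/2.5,110+y/2.5)
sz=lambda x,y:(240+x/3,125+y/3)
def Rr(yaw):
    s=np.radians(4.5); c,q=np.cos(yaw),np.sin(yaw)
    return np.array([[c,-q,0],[q,c,0],[0,0,1]])@np.array([[1,0,0],[0,np.cos(s),np.sin(s)],[0,-np.sin(s),np.cos(s)]])
E
python3 - <<'E'
from h import *
np.set_printoptions(precision=1,suppress=True)
top=[((155,-20,127),tz(402,15)),((155,-150,127),tz(557,13)),((-155,-150,127),tz(566,392)),((-155,-20,127),tz(400,392))]
# fence top corners: robot side and far
top+=[((-74,250,32),tz(110,300)),((-74,90,32),tz(281,302)),((74,250,32),tz(117,142)),((74,90,32),tz(286,142))]
side=[((-155,-20,127),sz(33,172)),((155,-20,127),sz(483,136)),((155,-150,127),sz(545,238))]
def f(v,full=False):
    R=Rr(v[2]);o=np.array([v[0],v[1],65])
    r=[(proj(n,[o+R@np.array(p) for p,_ in L])-np.array([q for _,q in L])) for n,L in(('top',top),('side',side))]
    return r if full else np.concatenate(r).ravel()
s=least_squares(f,[500,350,0],loss='soft_l1',x_scale=[10,10,.1]); v=s.x
print(v[:2],np.degrees(v[2])); print(*f(v,1),sep='\n')
R=Rr(v[2]);o=np.array([v[0],v[1],65])
B=[onplane('top',tz(*p),14)for p in((43,55),(726,66),(743,419),(18,413))]
print('board',np.array(B),np.mean(B,0),[np.linalg.norm(B[i]-B[i-1]) for i in range(4)])
b=tri(sz(314,68),tz(222,127)); print('ball',b,'rail',R.T@(b-o), 'reproj',proj('top',b)-tz(222,127))
print('spare',onplane('top',tz(245,371),60),'block',onplane('top',tz(128,363),44))
k=tri(sz(327,468),tz(684,209));print('knob',R.T@(k-o))
for n,p in dict(bay0=(0,170,0),c=(0,220,42),start=(0,60,42),es=(0,306,50)).items(): print(n,o+R@np.array(p))
E
```

```text
[587.5  20. ] -0.42667783305012696
[[-0.1 -0.5]
 [ 1.7 -0.8]
 [ 1.6  2.3]
 [-0.3  1.6]
 [-1.   0.1]
 [ 0.5 -0.4]
 [-0.2 -0.1]
 [ 0.2 -0.7]]
[[-2.5 -1.3]
 [ 0.  -2.6]
 [ 1.4 -1. ]]
board [[ 770.5  368.3   14. ]
 [ 763.2 -329.7   14. ]
 [ 408.  -325.6   14. ]
 [ 412.8  370.4   14. ]] [588.6  20.9  14. ] [np.float64(357.71519165663966), np.float64(697.9896183097012), np.float64(355.2459749562272), np.float64(696.0691953575142)]
ball [654.8 159.4 160. ] rail [ 66.2 132.  105.7] reproj [[ 0. -0.]]
spare [452.5 148.6  60. ] block [459.8 259.9  44. ]
knob [   2.2 -257.1   66. ]
bay0 [588.8 189.5  51.7]
c [589.2 242.6  89.6]
start [588.   83.1 102.2]
es [589.8 329.   90.8]
```

```bash
cat >> h.py <<'E'
R0=Rr(np.radians(-0.5)); O=np.array([588.,20.5,65.])
Rt=np.c_[R0[:,1],R0[:,0],-R0[:,2]]   # tool x=u, y=x, z=-w
def show():
    s=ctrl.state(); p=R0.T@(s['tool_pos']-O)
    rv=cv2.Rodrigues(s['tcp_rot'].T@Rt)[0].ravel()/np.pi
    print('t %.2f x %.1f u %.1f w %.1f'%(s['t'],*p),'turn left',rv.round(4),'F rail',(R0.T@s['wrist_force']).round(2),'grip',round(s['gripper_width'],1))
E
python3 -c "
from h import *
show()"
```

```text
t 0.10 x -396.3 u 556.2 w 180.0 turn left [ 0.0151 -0.0213  0.4005] F rail [-0.01  0.04 -0.67] grip 86.8
```

>>> carry_out --moves '[0,0,0,0.015,-0.021,0.4,0,0,0,0.015,-0.021,0.4,0,0,0,0.015,-0.021,0.4,0,0,0,0.015,-0.021,0.4,0,0,0,0.015,-0.021,0.4]' --gripper 0

```text
t: 0.52
tool_pos: [196.7, 592.7, 201.1]
tcp_rot: [[-0.581, 0.814, 0.012], [0.813, 0.581, -0.039], [-0.039, -0.013, -0.999]]
wrist_force: [0.3, 0.1, -0.1]
gripper_width: 61.9
gripper_force: 0.0
```

```bash
python3 -c "
from h import *
show()"
```

```text
t 0.52 x -396.3 u 556.3 w 180.3 turn left [ 0.0077 -0.0109  0.2   ] F rail [ 0.35  0.14 -0.13] grip 61.9
```

>>> carry_out --moves '[0,0,0,0.0077,-0.0109,0.2,0,0,0,0.0077,-0.0109,0.2,0,0,0,0.0077,-0.0109,0.2,0,0,0,0.0077,-0.0109,0.2,0,0,0,0.0077,-0.0109,0.2]'

```text
t: 0.93
tool_pos: [196.7, 592.7, 201.1]
tcp_rot: [[0.004, 1.0, -0.001], [0.997, -0.004, -0.078], [-0.078, -0.0, -0.997]]
wrist_force: [0.5, 0.4, 0.8]
gripper_width: 28.1
gripper_force: 0.0
```

```bash
python3 -c "
from h import *
show()"
```

```text
t 0.93 x -396.3 u 556.4 w 180.3 turn left [ 0.     -0.0001  0.0015] F rail [0.49 0.32 0.8 ] grip 28.1
```

>>> carry_out --moves '[-0.177,0.173,0,0,0,0.0015,-0.354,0.346,0,0,0,0.0015,-0.532,0.52,0,0,0,0.0015,-0.709,0.693,0,0,0,0.0015,-0.886,0.866,0,0,0,0.0015]'

```text
t: 1.35
tool_pos: [301.6, 486.0, 209.4]
tcp_rot: [[0.002, 1.0, -0.0], [0.997, -0.002, -0.078], [-0.078, -0.0, -0.997]]
wrist_force: [0.2, 0.2, -0.4]
gripper_width: 1.8
gripper_force: 0.0
```

>>> carry_out --moves '[-0.177,0.173,0,0,0,0,-0.354,0.346,0,0,0,0,-0.532,0.52,0,0,0,0,-0.709,0.693,0,0,0,0,-0.886,0.866,0,0,0,0]'

```text
t: 1.77
tool_pos: [405.3, 379.7, 217.7]
tcp_rot: [[0.003, 1.0, -0.001], [0.997, -0.003, -0.077], [-0.077, -0.0, -0.997]]
wrist_force: [1.2, 0.8, -0.1]
gripper_width: 0.4
gripper_force: 0.0
```

>>> carry_out --moves '[-0.177,0.173,0,0,0,0,-0.354,0.346,0,0,0,0,-0.532,0.52,0,0,0,0,-0.709,0.693,0,0,0,0,-0.886,0.866,0,0,0,0]'

```text
t: 2.18
tool_pos: [508.9, 273.4, 225.8]
tcp_rot: [[0.003, 1.0, -0.001], [0.997, -0.003, -0.077], [-0.077, -0.001, -0.997]]
wrist_force: [0.3, 0.8, -0.9]
gripper_width: 0.5
gripper_force: 0.0
```

```bash
python3 -c "
from h import *
show()"
```

```text
t 2.18 x -81.3 u 238.8 w 180.1 turn left [-0.     -0.0005  0.0019] F rail [ 0.3   0.82 -0.82] grip 0.5
```

>>> carry_out --moves '[-0.18,0.168,0,0,0,0.0018,-0.36,0.336,0,0,0,0.0018,-0.54,0.504,0.1,0,0,0.0018,-0.72,0.672,0.2,0,0,0.0018,-0.9,0.84,0.3,0,0,0.0018]'

```text
t: 2.6
tool_pos: [609.6, 162.8, 198.0]
tcp_rot: [[0.008, 1.0, -0.0], [0.997, -0.008, -0.077], [-0.077, 0.001, -0.997]]
wrist_force: [-0.1, -0.1, -0.2]
gripper_width: 0.5
gripper_force: 0.0
```

>>> carry_out --moves '[0,0,0.13,0,0,0,0,0,0.26,0,0,0,0,0,0.4,0,0,0,0,0,0.53,0,0,0,0,0,0.53,0,0,0]'

```text
t: 3.02
tool_pos: [606.0, 158.4, 131.3]
tcp_rot: [[0.008, 1.0, -0.008], [0.997, -0.009, -0.078], [-0.078, -0.007, -0.997]]
wrist_force: [-0.1, 0.1, -0.4]
gripper_width: 0.2
gripper_force: 0.0
```

```bash
python3 -c "
from h import *
show()
s=imaging.get_image('side'); t=imaging.get_image('top')
a=cv2.resize(s[100:240,270:430],None,fx=2.5,fy=2.5); b=cv2.resize(t[110:270,200:360],None,fx=2.5,fy=2.5)
cv2.imwrite('pics/st1.png',np.hstack([a,b[:350]])); show()"
```

```text
t 3.02 x 16.8 u 132.4 w 76.9 turn left [-0.0024 -0.0002  0.0001] F rail [-0.13  0.1  -0.35] grip 0.2
t 3.12 x 19.2 u 132.9 w 80.2 turn left [-0.0004 -0.0005  0.0001] F rail [-0.   -0.22  0.14] grip 0.6
```

View pics/st1.png

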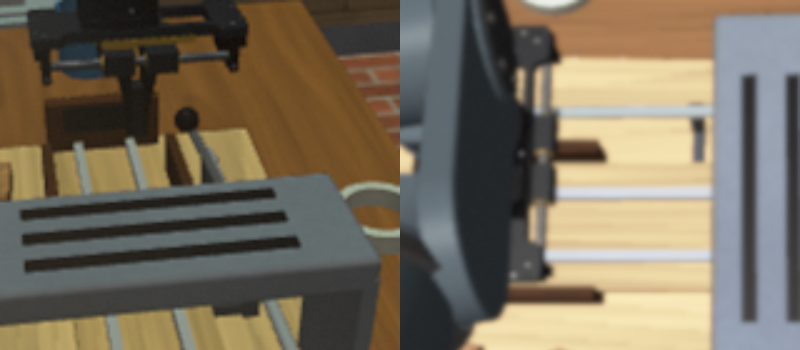

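The crop shows the closed fingers hanging over the lane, just on the rail side of the lever ball (ball at crop (187,118)). The gripper's wide side lies across the rails. Before releasing, I'll get a quick trolley detector ready.

```bash
cat > look.py <<'E'
from h import *
import sys
for i in range(int(sys.argv[1]) if len(sys.argv)>1 else 1):
    t=ctrl.state()['t']; im=imaging.get_image('top')
    us=np.arange(-30,90,3); pr=[]
    for u in us:
        px=proj('top',[O+R0@np.array([x,u,70.]) for x in(-16,-8,0,8,16)])
        pr.append(np.mean([im[int(round(b)),int(round(a))].astype(int) for a,b in px],0))
    print('t %.2f'%t,' '.join(f'{u}:{p[2]:.0f}/{p[2]-p[0]:.0f}' for u,p in zip(us,pr)))
    cv2.imwrite('pics/look_%03d.png'%int(t*100),im)
show()
E
python3 look.py
```

```text
t 3.12 -30:151/-26 -27:151/-27 -24:150/-26 -21:149/-21 -18:163/11 -15:191/38 -12:223/54 -9:229/55 -6:229/56 -3:229/55 0:229/56 3:229/55 6:229/55 9:229/56 12:229/55 15:229/55 18:229/55 21:229/55 24:229/55 27:229/55 30:229/55 33:229/56 36:229/55 39:229/55 42:229/55 45:229/55 48:229/55 51:229/55 54:229/55 57:229/55 60:229/55 63:229/55 66:229/55 69:229/55 72:228/55 75:228/55 78:228/55 81:228/55 84:228/55 87:228/56
t 3.17 x 20.0 u 133.0 w 81.2 turn left [ 0.0004 -0.0006  0.0001] F rail [0.45 0.   1.08] grip 0.5
```

>>> carry_out --moves '[0,0.25,0,0,0,0,0,0.6,0,0,0,0,0,0.95,0,0,0,0,0,0.95,0,0,0,0,0,0.7,0,0,0,0]'

```text
t: 3.58
tool_pos: [701.4, 157.6, 136.1]
tcp_rot: [[0.011, 1.0, 0.012], [0.997, -0.01, -0.076], [-0.076, 0.013, -0.997]]
wrist_force: [1.3, -0.6, 0.5]
gripper_width: 0.5
gripper_force: 0.0
```

>>> carry_out --moves '[-0.13,-0.28,0,0,0,0,-0.26,-0.56,0,0,0,0,-0.4,-0.77,0.13,0,0,0,-0.51,-0.83,0.27,0,0,0,-0.52,-0.83,0.4,0,0,0]'

```text
t: 4.0
tool_pos: [590.6, 91.9, 93.8]
tcp_rot: [[0.009, 1.0, 0.001], [0.997, -0.009, -0.077], [-0.077, 0.001, -0.997]]
wrist_force: [-0.5, -0.1, 0.2]
gripper_width: 0.5
gripper_force: 0.0
```

```bash
python3 look.py
```

```text
t 4.00 -30:152/-27 -27:152/-27 -24:152/-26 -21:151/-22 -18:164/11 -15:193/38 -12:224/54 -9:230/55 -6:230/55 -3:230/56 0:230/55 3:230/55 6:230/55 9:230/55 12:230/55 15:230/55 18:230/55 21:230/55 24:230/55 27:230/55 30:230/55 33:230/55 36:226/56 39:205/52 42:129/20 45:95/0 48:83/1 51:47/-4 54:37/-6 57:36/-7 60:36/-6 63:36/-6 66:36/-6 69:36/-6 72:37/-7 75:55/-11 78:76/-14 81:89/-17 84:91/-17 87:92/-18
t 4.05 x 1.5 u 69.4 w 31.2 turn left [-0.0008 -0.0004 -0.0002] F rail [-0.25  0.24 -1.15] grip 0.4
```

```bash
python3 look.py 3 | cut -c1-190
```

```text
t 4.05 -30:152/-27 -27:152/-27 -24:151/-26 -21:151/-22 -18:164/11 -15:193/38 -12:224/54 -9:230/55 -6:230/55 -3:230/55 0:230/55 3:230/56 6:230/55 9:230/55 12:230/55 15:230/55 18:230/55 21:230
t 4.10 -30:152/-27 -27:152/-27 -24:151/-26 -21:151/-21 -18:164/11 -15:193/38 -12:224/54 -9:230/55 -6:230/55 -3:230/55 0:230/55 3:230/55 6:230/56 9:230/55 12:230/55 15:230/55 18:230/55 21:230
t 4.15 -30:152/-27 -27:151/-27 -24:151/-26 -21:151/-22 -18:164/11 -15:193/38 -12:224/54 -9:230/55 -6:230/55 -3:230/56 0:230/55 3:230/55 6:230/56 9:230/55 12:230/56 15:230/55 18:230/56 21:230
t 4.20 x 5.3 u 70.8 w 34.0 turn left [ 0.001  -0.0007  0.0001] F rail [ 0.52 -0.03  0.47] grip 0.1
```

```bash
python3 look.py 2 | cut -c1-230
```

```text
t 4.20 -30:151/-27 -27:152/-27 -24:151/-26 -21:151/-22 -18:164/12 -15:193/38 -12:224/54 -9:230/55 -6:230/55 -3:230/55 0:230/55 3:230/55 6:230/55 9:230/55 12:230/55 15:230/55 18:230/56 21:230/55 24:230/55 27:230/56 30:230/55 33:230
t 4.25 -30:152/-27 -27:152/-27 -24:151/-26 -21:151/-22 -18:164/11 -15:193/38 -12:224/54 -9:230/55 -6:230/55 -3:230/55 0:230/55 3:230/55 6:230/56 9:230/55 12:230/55 15:230/55 18:230/55 21:230/55 24:230/55 27:230/56 30:230/55 33:230
t 4.30 x 5.9 u 71.0 w 34.3 turn left [ 0.0014 -0.0006  0.0003] F rail [ 0.41 -0.42  0.07] grip 0.7
```

```bash
python3 -c "
import cv2
a=cv2.imread('pics/look_425.png')[110:290,165:475]; cv2.imwrite('pics/v425.png',cv2.resize(a,None,fx=2.5,fy=2.5,interpolation=cv2.INTER_CUBIC))"
```

```text
(no output)
```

View pics/v425.png

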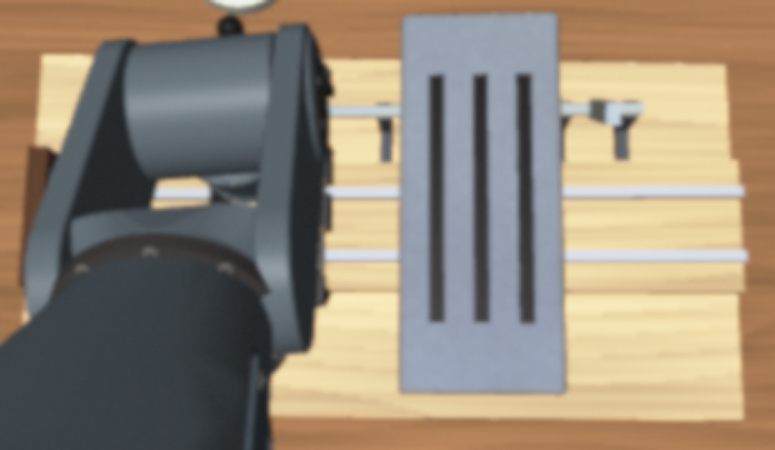

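The lever is fully over (ball at zoom (230,27)), and the trolley is inside the tunnel, not yet in view.

```bash
python3 look.py 1 | cut -c1-230
```

```text
t 4.30 -30:151/-27 -27:152/-27 -24:151/-26 -21:151/-21 -18:164/11 -15:193/38 -12:224/54 -9:230/55 -6:230/55 -3:230/56 0:230/55 3:230/55 6:230/55 9:230/56 12:230/56 15:230/55 18:230/55 21:230/56 24:230/55 27:230/55 30:230/56 33:230
t 4.35 x 5.8 u 71.1 w 34.2 turn left [ 0.0014 -0.0006  0.0003] F rail [-0.56 -1.54  0.33] grip 0.4
```

```bash
python3 look.py 1 | cut -c1-230
```

```text
t 4.35 -30:152/-27 -27:152/-27 -24:151/-26 -21:151/-22 -18:164/11 -15:193/38 -12:224/54 -9:230/55 -6:230/55 -3:230/56 0:230/56 3:230/55 6:230/56 9:230/56 12:230/55 15:230/55 18:230/55 21:230/55 24:230/55 27:230/55 30:230/55 33:230
t 4.40 x 5.6 u 71.0 w 34.0 turn left [ 0.0012 -0.0006  0.0003] F rail [ 0.36 -0.72  0.53] grip 0.2
```

```bash
python3 look.py 1 | cut -c1-230
```

```text
t 4.40 -30:152/-27 -27:152/-27 -24:151/-26 -21:150/-22 -18:132/0 -15:106/17 -12:94/39 -9:127/44 -6:179/52 -3:229/55 0:230/55 3:230/55 6:230/55 9:230/55 12:230/55 15:230/55 18:230/55 21:230/56 24:230/55 27:230/55 30:230/55 33:230/5
t 4.45 x 5.2 u 71.1 w 33.7 turn left [ 0.001  -0.0006  0.0003] F rail [ 0.14  0.59 -0.52] grip 0.6
```

```bash
python3 look.py 1 | cut -c1-260
```

```text
t 4.45 -30:152/-27 -27:152/-27 -24:151/-26 -21:151/-21 -18:162/12 -15:188/40 -12:215/56 -9:192/54 -6:129/40 -3:87/42 0:92/45 3:98/45 6:166/50 9:215/57 12:231/55 15:230/55 18:230/55 21:230/55 24:231/55 27:230/55 30:230/55 33:230/55 36:230/55 39:227/56 42:184/44
t 4.50 x 5.0 u 71.0 w 33.5 turn left [ 0.0008 -0.0006  0.0003] F rail [-0.56 -0.33 -0.16] grip 0.7
```

```bash
python3 look.py 1 | cut -c1-330
```

```text
t 4.50 -30:152/-27 -27:152/-27 -24:152/-26 -21:151/-22 -18:162/12 -15:188/40 -12:218/56 -9:224/56 -6:224/56 -3:224/56 0:224/56 3:213/56 6:129/39 9:81/34 12:92/46 15:92/44 18:99/42 21:185/51 24:220/56 27:230/55 30:230/55 33:230/55 36:230/55 39:226/56 42:182/44 45:102/13 48:93/9 51:73/5 54:48/0 57:37/-6 60:36/-7 63:36/-7 66:36/-6 
t 4.55 x 4.8 u 70.9 w 33.3 turn left [ 0.0007 -0.0006  0.0003] F rail [ 0.27  0.12 -0.64] grip 0.2
```

>>> carry_out --moves '[0.058,0,0,0,0,0,0.208,0,0,0,0,0,0.375,0,0,0,0,0,0.54,0,0,0,0,0,0.7,0,0,0,0,0]'

```text
t: 4.97
tool_pos: [593.7, 178.7, 85.7]
tcp_rot: [[0.009, 1.0, 0.001], [0.997, -0.009, -0.076], [-0.076, 0.001, -0.997]]
wrist_force: [-0.1, -0.4, -0.2]
gripper_width: 0.3
gripper_force: 0.1
```

```bash
python3 -c "
from h import *
show()"
```

```text
t 4.97 x 4.3 u 156.1 w 33.0 turn left [ 0.0004 -0.0007  0.    ] F rail [-0.05 -0.35 -0.27] grip 0.3
```

>>> carry_out --moves '[0.15,0,0,0,0,0,0.283,0,0,0,0,0,0.4,0,0,0,0,0,0.49,0,0,0,0,0,0.55,0,0,0,0,0]'

```text
t: 5.38
tool_pos: [594.0, 244.6, 80.4]
tcp_rot: [[0.007, 1.0, 0.0], [0.997, -0.007, -0.076], [-0.076, 0.001, -0.997]]
wrist_force: [-0.4, 0.4, 0.0]
gripper_width: 0.6
gripper_force: 0.4
```

>>> carry_out --moves '[0.03,0,0,0,0,0,0.042,0,0,0,0,0,0.046,0,0,0,0,0,0.046,0,0,0,0,0,0.046,0,0,0,0,0]'

```text
t: 5.8
tool_pos: [594.0, 247.7, 80.2]
tcp_rot: [[0.009, 1.0, -0.0], [0.997, -0.009, -0.077], [-0.077, 0.0, -0.997]]
wrist_force: [-0.1, 0.0, -0.7]
gripper_width: 0.5
gripper_force: 0.3
```

```bash
python3 -c "
from h import *
show()
s=imaging.get_image('side'); t=imaging.get_image('top'); show()
a=cv2.resize(s[110:230,290:420],None,fx=3,fy=3); b=cv2.resize(t[130:250,190:320],None,fx=3,fy=3)
cv2.imwrite('pics/end.png',np.hstack([a,b]))
print(proj('top',[O+R0@np.array([0,u,34.]) for u in(115,118,165,168)]))"
```

```text
t 5.80 x 4.0 u 225.4 w 33.0 turn left [ 0.0001 -0.0005 -0.0002] F rail [-0.11  0.06 -0.65] grip 0.5
t 5.90 x 4.2 u 225.4 w 33.0 turn left [ 0.0002 -0.0005 -0.0002] F rail [0.1  0.51 0.7 ] grip 0.3
[[267.49340413 197.40382959]
 [266.18620051 197.40536776]
 [245.78859694 197.4293693 ]
 [244.491829   197.43089519]]
```

View pics/end.png

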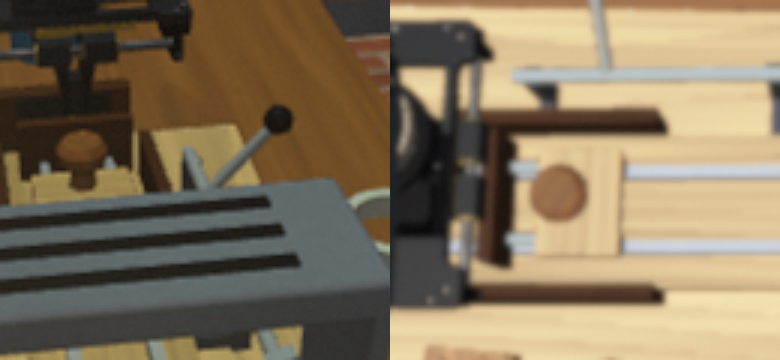

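The trolley stands in the bay against the fingers. Its tail edge is at crop (622,200), which puts u at about 115 mm and the joint at about 0.415. The knob is clear and the lever is over. I'll hold here for more than 2 s.

>>> carry_out --moves '[0,0,0,0,0,0,0,0,0,0,0,0,0,0,0,0,0,0,0,0,0,0,0,0,0,0,0,0,0,0]'

```text
t: 6.32
tool_pos: [594.2, 248.4, 80.2]
tcp_rot: [[0.008, 1.0, 0.0], [0.997, -0.008, -0.077], [-0.077, 0.001, -0.997]]
wrist_force: [0.2, 0.2, -0.8]
gripper_width: 0.2
gripper_force: 0.3
```

>>> carry_out --moves '[0,0,0,0,0,0,0,0,0,0,0,0,0,0,0,0,0,0,0,0,0,0,0,0,0,0,0,0,0,0]'

```text
t: 6.73
tool_pos: [594.2, 248.5, 80.2]
tcp_rot: [[0.008, 1.0, 0.0], [0.997, -0.008, -0.077], [-0.077, 0.001, -0.997]]
wrist_force: [-0.3, 0.6, -1.0]
gripper_width: 0.6
gripper_force: 0.3
```

>>> carry_out --moves '[0,0,0,0,0,0,0,0,0,0,0,0,0,0,0,0,0,0,0,0,0,0,0,0,0,0,0,0,0,0]'

```text
t: 7.15
tool_pos: [594.2, 248.5, 80.2]
tcp_rot: [[0.008, 1.0, 0.0], [0.997, -0.008, -0.077], [-0.077, 0.001, -0.997]]
wrist_force: [-0.7, 0.5, -0.2]
gripper_width: 0.6
gripper_force: 0.3
```

>>> carry_out --moves '[0,0,0,0,0,0,0,0,0,0,0,0,0,0,0,0,0,0,0,0,0,0,0,0,0,0,0,0,0,0]'

```text
t: 7.57
tool_pos: [594.2, 248.5, 80.2]
tcp_rot: [[0.008, 1.0, 0.0], [0.997, -0.008, -0.077], [-0.077, 0.001, -0.997]]
wrist_force: [-0.0, 0.7, -0.4]
gripper_width: 0.3
gripper_force: 0.3
```

>>> carry_out --moves '[0,0,0,0,0,0,0,0,0,0,0,0,0,0,0,0,0,0,0,0,0,0,0,0,0,0,0,0,0,0]'

```text
t: 7.98
tool_pos: [594.2, 248.4, 80.2]
tcp_rot: [[0.008, 1.0, 0.0], [0.997, -0.008, -0.077], [-0.077, 0.001, -0.997]]
wrist_force: [-0.5, 0.3, 0.1]
gripper_width: 0.5
gripper_force: 0.3
```

>>> carry_out --moves '[0,0,0,0,0,0,0,0,0,0,0,0,0,0,0,0,0,0,0,0,0,0,0,0,0,0,0,0,0,0]'

```text
t: 8.4
tool_pos: [594.2, 248.5, 80.2]
tcp_rot: [[0.008, 1.0, 0.0], [0.997, -0.008, -0.077], [-0.077, 0.001, -0.997]]
wrist_force: [1.2, 1.0, -1.3]
gripper_width: 0.5
gripper_force: 0.3
```

```bash
python3 -c "
from h import *
show(); a=cv2.imread('pics/end.png')[:,390:]
t=imaging.get_image('top'); b=cv2.resize(t[130:250,190:320],None,fx=3,fy=3)
print(cv2.absdiff(a,b).mean()); print(ctrl.close_job())"
```

```text
t 8.40 x 4.2 u 226.1 w 33.1 turn left [ 0.0003 -0.0006  0.0001] F rail [ 1.15  1.13 -1.24] grip 0.5
1.312310066476733
the job is handed in; nothing more can be done
None
```

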